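Shut and lock the parts drawers

TASK

Two of the three small drawers in the parts unit on the repair bench have been left open: with the fingertips, gently push them fully home by their fronts. Only when all three are flush, push the upright rib of the lock bar on top of the unit sideways to the left (as seen from the robot) as far as it goes, so that its teeth stand in front of the drawers. Only push: do not slam the drawers, pinch the rib, or put the fingers into the trays, and leave the other things on the bench where they are.

Things in the scene. Friction and masses are not known exactly. Their poses are not given: they have to be found in the camera images.
- unit: Low dark steel drawer unit fixed to the bench, 190 deep x 340 wide x 86 mm high, three bays side by side at y = -104, 0 and +104 mm of this frame. Origin: on the bench under the middle of its front edge; x points into the unit (drawers close along +x), y to its left as the robot faces it, z up.
- drawer_a (a joint): Drawer a: how far it stands open, in m; 0 is shut, up to 0.12. Slides along the unit's x; smooth, about 1.5 N of friction, stays where it is left, rigid stop at 0. Any of the three bays may hold it.
- front_a (a point): Centre of the flat outer front face of drawer a (moves with it), 43 mm above the bench; the axes are the unit's, so the face looks along -x. The white front is 84 mm wide, from 6 to 80 mm above the bench, 6 mm thick, shut it stands 6 mm proud of the unit's steel front edge; fronts are 20 mm apart. A pull lip 50 mm wide juts out 10 mm at its foot, 6 to 11 mm above the bench.
- tray_a: The grey open-topped tray behind the front of drawer a, 70 wide x 172 long, walls up to 64 mm above the bench, holding components; fingers stay out of it. Origin: on the bench, under the middle of the back of the front.
- drawer_b (a joint): Drawer b: how far it stands open, in m; 0 is shut, up to 0.12. Slides along the unit's x; smooth, about 1.5 N of friction, stays where it is left, rigid stop at 0. Any of the three bays may hold it.
- front_b (a point): Centre of the flat outer front face of drawer b (moves with it), 43 mm above the bench; the axes are the unit's, so the face looks along -x. The white front is 84 mm wide, from 6 to 80 mm above the bench, 6 mm thick, shut it stands 6 mm proud of the unit's steel front edge; fronts are 20 mm apart. A pull lip 50 mm wide juts out 10 mm at its foot, 6 to 11 mm above the bench.
- tray_b: The grey open-topped tray behind the front of drawer b, 70 wide x 172 long, walls up to 64 mm above the bench, holding components; fingers stay out of it. Origin: on the bench, under the middle of the back of the front.
- drawer_c (a joint): Drawer c: how far it stands open, in m; 0 is shut, up to 0.12. Slides along the unit's x; smooth, about 1.5 N of friction, stays where it is left, rigid stop at 0. Any of the three bays may hold it.
- front_c (a point): Centre of the flat outer front face of drawer c (moves with it), 43 mm above the bench; the axes are the unit's, so the face looks along -x. The white front is 84 mm wide, from 6 to 80 mm above the bench, 6 mm thick, shut it stands 6 mm proud of the unit's steel front edge; fronts are 20 mm apart. A pull lip 50 mm wide juts out 10 mm at its foot, 6 to 11 mm above the bench.
- tray_c: The grey open-topped tray behind the front of drawer c, 70 wide x 172 long, walls up to 64 mm above the bench, holding components; fingers stay out of it. Origin: on the bench, under the middle of the back of the front.
- lockbar (a joint): Grey-painted lock bar, a comb-shaped 4 mm plate on top of the unit, top at 90 mm above the bench: its travel in m along the unit's +y; about 0 unlocked, 0.036 fully locked (rigid stop). About 2 N of friction, stays where it is left. Unlocked, its three teeth (12 mm wide, down to 70 mm above the bench, reaching 16 mm ahead of the unit's front edge) stand in the gaps, each about 52 mm to the -y side of a drawer's middle; locked, they stand in front of the drawer fronts.
- rib_face (a point): Centre of the flat side of the lock bar's upright rib that looks along the unit's -y, the side to push on, 100 mm above the bench (moves with the bar). The rib is black plastic, 110 mm long along the unit's x, 12 mm thick, and stands from 90 to 110 mm above the bench.
- rib_right: The -y half (6 mm) of the rib's thickness, which carries the face to push. Origin: middle of its underside, 90 mm above the bench.
- rib_left: The +y half (6 mm) of the rib's thickness. Origin: middle of its underside, 90 mm above the bench.
- screwdriver: Screwdriver lying at the front left, about 200 mm long, 26 mm high; bystander. Origin on the bench under its middle, x along the shaft.
- spool: Metal spool standing on end, 60 mm across, 50 mm high, to the unit's left; bystander. Origin: centre of its foot.
- bottle: White bottle, 48 mm across, 120 mm high, to the unit's right; bystander. Origin: centre of its foot.
- meter: Black hand-held meter lying flat, 150 x 75 mm, 38 mm high, at the front right; bystander. Origin: centre of its underside, x along its length.

How it is judged (in metres and radians):
On the way, in this order (a step that is already met when the one before it is completed fails the run):
1. all three drawers are fully home, the lock bar still unlocked (value of joint each of drawer_a, drawer_b, drawer_c below 0.004 m and value of joint lockbar below 0.012 m), for 0.2 s.
2. the lock bar is pushed across (value of joint each of drawer_a, drawer_b, drawer_c below 0.004 m and value of joint lockbar above 0.032 m), for 0.2 s.
At the end, for the whole second after the job is handed in: All three drawers are shut to within 4 mm and the lock bar is within 4 mm of the end of its 36 mm travel (all of step 2); the robot touches nothing.
It fails at once if the lock bar is pushed more than 12 mm across while a drawer stands open more than 6 mm (value of joint lockbar above 0.012 m and value of joint any of drawer_a, drawer_b, drawer_c above 0.006 m).
It fails at once if a drawer is slammed (closes faster than 0.4 m/s) (velocity of joint any of drawer_a, drawer_b, drawer_c below -0.4 m/s).
It fails at once if the rib is pinched (both its sides loaded by the fingers) (contact force between the fingers and rib_right above 2 N and contact force between the fingers and rib_left above 2 N).
It fails at once if fingers press inside a drawer's tray (contact force between the fingers and tray_a above 1 N or contact force between the fingers and tray_b above 1 N or contact force between the fingers and tray_c above 1 N).
It fails at once if a bystander is moved more than 20 mm or lifted (distance of any of screwdriver, spool, bottle, meter from where it was at the start of the episode above 0.02 m).
It also fails if it takes over 51 s, if anything falls off the work surface, if the arm or the gripper's body presses on something with over 40 N, if the wrist force passes 120 N, or if a joint passes its speed limit or range.

ROBOT

A 6-joint arm with a two-finger parallel gripper is mounted at the origin on the work surface. World frame = base frame: x ahead of the robot, y to its left, z up, the work surface at z = 0. Lengths are in mm, angles in rad, forces in N, time in s.
With the tool pointing down it reaches from about 350 to 875 mm from the base axis. Payload 4.2 kg.
Tool frame: the origin (TCP) lies midway between the tips of the shut fingers; the grasp point (between the pads) lies 19 mm behind it (arm.tcp_to_grasp is the distance from the TCP to the grasp point, in mm); z points along the fingers, y is the line along which they close (so a half turn about z gives the same grasp; the last joint's range is limited). The gripper opens to 85 mm and grips with 20 to 120 N. Pads are 22 mm wide; open, the fingers measure 114 mm over their backs; the gripper's body (76 mm by 85 mm) begins 54 mm behind the grasp point. The pads swing forward as they close: fully open they stand 13 mm farther back than shut.
Start: joints at [-1.087, 0.385, 0.008, 0, -1.194, -0.259], TCP at [139.337, -609.249, 231.312] pointing down, gripper open.
Joint ranges: [-3.14, 3.14], [-1.21, 2.06], [-1.07, 1.41], [-3.16, 2.05], [-2.99, -0.16], [-3.1, 3.1]. Speed limits (rad/s): [2.79, 2.79, 3.14, 3.14, 3.14, 3.14].

INTERFACE

Orientations are given as a unit quaternion [x, y, z, w].
In Python, from bench import arm gives the robot as it stands.
- The arm moves only by the tool arm_command, never from a script. Its argument "rows" is a list of rows, each a list of 2 entries, a list of its own where there are three numbers: the shift along the tool's x, y, z as a fraction of full scale, then the turn, a rotation vector about the tool's x, y, z as a fraction of full scale. In form: [[[x, y, z], [wx, wy, wz]], ...]. A call has 1 to 5 rows; each row is the pose to reach, as a shift and turn from the pose commanded when the call began, along the tool's axes at that moment, turning the shorter way round; what a row does not reach only later rows make up. Full scale, the value 1, is 0.25 m for a shift and 180 degrees for a turn. A row lasts 1/10 s, in which the tool goes at most 50 mm and 8.59 degrees, less where a joint would pass 70% of its speed; a pose out of reach is approached as far as the arm can. A call with a number of a shift or a turn outside -1 to 1 is refused whole. A call with a gripper value outside its range is refused whole. "grip" is the opening, from 0 (shut) to 1 (fully open), set as the call begins (left out, the last holds). The fingers move at their own pace and stop on an object; the grip force is fixed at half the most. Time passes only in rows, so rows that repeat a pose let the fingers close. It gives the time, the measured TCP pose, the force, the opening and the grip force at its end, in the units of the state.
- arm.read_state(): the state, without advancing time (a new reading comes with each control period).
- arm.get_image(name): name is "scene" or "side" or "wrist"; returns (picture, depth): 480x640x3 uint8, blue, green, red; 480x640 float32, mm along the optical axis (not along the pixel's ray), 0 where there is no reading.
- arm.camera_info(name): a dict with "fx", "fy", "cx", "cy" (pixels), "k1" (the pictures are not rectified: a ray, as slopes to the right and down, at radius r is drawn at 1 + k1 r^2 times it, then the intrinsics apply), "extrinsics" (4x4, takes a point from camera to world coordinates). Camera axes: x right, y down, z forward; pixel columns grow to the right and rows downward; lengths in mm; the calibration is good to about 2 mm. A picture is of the moment at which its call begins: read the wrist's pose just before it. camera_info takes no time and is no camera call; for the wrist camera it gives the pose at the moment of the call.
- arm.job_done(): hands the job in; it is judged then, once.
Trained networks look in the newest picture that a camera, given by its name, has taken for a name from the list of things; names that differ only in an ending like _2 or _b are one class to them, and where a whole thing is asked for, a point or a joint stands for the part that bears it (a point fixed in the world has none). Each returns a list of dicts, best first, with "score" (0 to 1); they miss things now and then, are a little off and sometimes report something else, mostly with a low value. They report only what shows in the picture. A call takes as long as a camera call.
- arm.spot_in(camera, query): "position" ([column, row] in pixels, amid what is visible of it).
The state is a dict: "clock": time; "joints": joint angles; "joint_vel": joint speeds; "joint_efforts": joint torques, N m; "position": TCP position; "ee_rot": TCP orientation; "contact_force": force on the tool from outside, world axes, zero at the start; "wrist_torque": the same for the moment, N m; "gripper_width": finger opening in mm; "grasp_force": force on a finger pad.
Only numpy, scipy, OpenCV 4.12 (cv2) and the standard library are available. Lean on these libraries where they do the work, as an engineer would, in place of code of your own. Each camera call takes 0.05 s, during which the arm holds its last target. There are 200 camera calls.

## Working session

There is one attempt and no reset: what is moved stays moved. The work goes in short steps, Python scripts to look and compute and a tool call to move; the robot and the scene stay as the last step left them, time stands still between calls to the robot, and variables do not carry over. Pictures are saved under pics/ and viewed, at most 10 in all, crops included, and the job is handed in when it is done.

Besides the shell and the picture viewer there is one more tool, called after "Emit:" as name(argument=value, ...), one argument or row to a line, values as JSON. arm_command: Moves the arm, as the interface text tells. Shift numbers are shares of 0.25 m and turn numbers shares of 180 degrees, none past 1 either way. Its arguments: {"type":"object","properties":{"rows":{"type":"array","items":{"type":"array"}},"grip":{"type":"number"}},"required":["rows"]}

```bash
mkdir -p pics; cat > h.py <<'E'
import numpy as np, cv2
from bench import arm
from scipy.spatial.transform import Rotation as R
def ray(info,u,v):
    K=np.array([[info['fx'],0,info['cx']],[0,info['fy'],info['cy']],[0,0,1.]])
    return cv2.undistortPoints(np.array([[[u,v]]],float),K,np.array([info['k1'],0,0,0.]))[0,0]
def pt(info,dep,u,v):
    d=float(np.median([x for x in dep[int(v)-1:int(v)+2,int(u)-1:int(u)+2].ravel() if x>0] or [0]))
    x,y=ray(info,u,v); E=np.array(info['extrinsics'])
    return (E@[x*d,y*d,d,1])[:3]
def cloud(info,dep):
    K=np.array([[info['fx'],0,info['cx']],[0,info['fy'],info['cy']],[0,0,1.]])
    h,w=dep.shape; g=np.stack(np.meshgrid(np.arange(w),np.arange(h)),-1).reshape(-1,1,2).astype(float)
    n=cv2.undistortPoints(g,K,np.array([info['k1'],0,0,0.])).reshape(h,w,2)
    P=np.dstack([n*dep[...,None],dep]); E=np.array(info['extrinsics'])
    return P@E[:3,:3].T+E[:3,3]
E
python3 - <<'E'
from h import *
np.set_printoptions(precision=1,suppress=True)
s=arm.read_state(); print(s['clock'],s['position'],s['ee_rot'],s['contact_force'])
for c in ['scene','side']:
    im,d=arm.get_image(c); cv2.imwrite(f'pics/{c}1.png',im); i=arm.camera_info(c)
    np.savez(f'{c}.npz',d=d)
    print(c,np.array(i['extrinsics'])[:3,3])
    for q in ['front_a','rib_face','tray_a','unit','screwdriver','spool','bottle','meter']:
        for r in arm.spot_in(c,q)[:4]:
            print(q,round(r['score'],2),np.array(r['position']),pt(i,d,*r['position']))
print(arm.read_state()['clock'])
E
```

```text
0.0 [ 139.2 -608.7  230.2] [-0.1  1.   0.  -0. ] [ 0.7 -0.1 -0.3]
scene [1085.3   93.9  912.5]
front_a 0.84 [279.3 252.5] [527.6 -70.8  70.6]
front_a 0.62 [332.7 255.6] [503.8  34.2  50.3]
rib_face 0.62 [261.7 291.1] [630.3 -81.5  89.5]
tray_a 0.55 [327.3 260.4] [503.1  23.4  28.9]
tray_a 0.46 [283.  260.6] [532.5 -63.3  50.5]
unit 0.84 [281.1 345.7] [728.9 -24.7  85.2]
unit 0.68 [137.4 232.8] [ 527.8 -368.    71.3]
screwdriver 0.56 [463.7 246.7] [418.4 304.1  25.1]
spool 0.82 [510.1 279.2] [500.9 388.8  48.9]
bottle 0.7 [137.4 227. ] [ 520.8 -367.6   81.8]
bottle 0.56 [160.5 186.5] [ 366.5 -385.8   32.1]
meter 0.67 [158.8 187.3] [ 370.3 -388.4   32.9]
side [ 54.1 705.2 763.6]
front_a 0.98 [319.1 233.8] [522.5 -36.3  77.1]
front_a 0.71 [300.2 263. ] [513.7  63.9  64.3]
front_a 0.64 [335.8 208.5] [ 560.6 -187.1   46.6]
front_a 0.61 [215.1 389. ] [473.9 405.6  51. ]
rib_face 0.84 [290.1 207.5] [619.9 -59.4 108.5]
tray_a 0.92 [295.5 252.8] [553.6  24.3  49. ]
tray_a 0.71 [309.8 231.5] [580.  -82.3  31.5]
tray_a 0.53 [334.1 207.8] [ 561.9 -180.    52.8]
unit 0.8 [252.  248.1] [624.4  95.3  87.6]
screwdriver 0.95 [276.1 370.7] [413.8 308.   25.2]
screwdriver 0.65 [380.7 183.9] [ 504.1 -354.5   49.6]
spool 0.67 [214.6 389.5] [474.4 406.6  50.3]
bottle 0.72 [382.4 181.9] [ 499.4 -355.1   57.5]
bottle 0.7 [302.4 259.4] [537.6  20.3  31.6]
meter 0.77 [433.1 200. ] [ 348.4 -370.4   33.2]
meter 0.64 [212.9 389.9] [477.5 408.   48.7]
meter 0.24 [304.3 260.2] [534.2  17.3  28.1]
0.9
```

View pics/scene1.png

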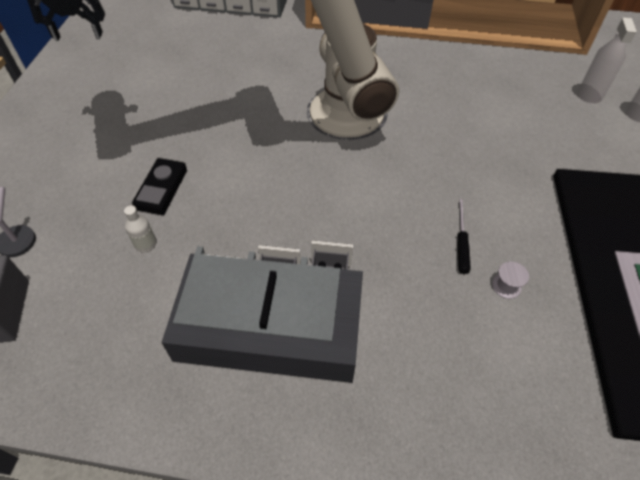

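View pics/side1.png

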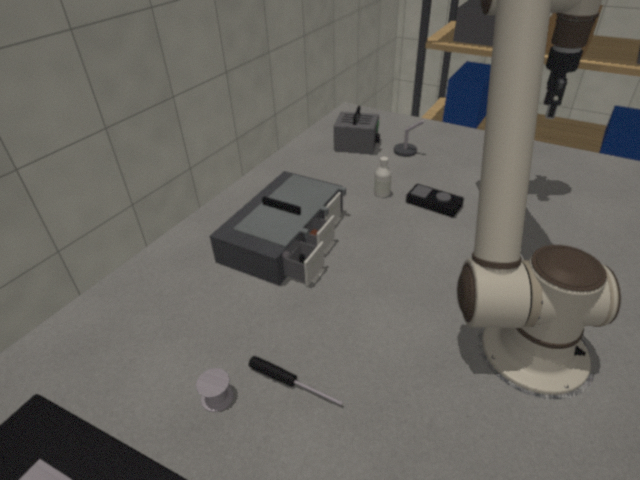

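The left drawer (scene 332,255) and the middle one (279,252) are open. The right one looks shut, and the rib is at scene (268,300). Next I fit the unit's pose from depth.

```bash
python3 - <<'E'
from h import *
np.set_printoptions(precision=1,suppress=True)
for c in ['scene','side']:
    d=np.load(c+'.npz')['d']; P=cloud(arm.camera_info(c),d)
    m=(d>0)&(abs(P[...,0]-620)<220)&(P[...,1]>-330)&(P[...,1]<170)
    Q=P[m]
    t=Q[(Q[:,2]>81)&(Q[:,2]<97)]
    # largest component
    g=np.zeros((500,600),np.uint8); ix=((t[:,:2]-[350,-400])).astype(int); g[ix[:,0].clip(0,499),ix[:,1].clip(0,599)]=255
    g=cv2.morphologyEx(g,cv2.MORPH_CLOSE,np.ones((9,9))); g=cv2.morphologyEx(g,cv2.MORPH_OPEN,np.ones((31,31)))
    n,l,st,_=cv2.connectedComponentsWithStats(g); k=1+st[1:,4].argmax()
    pts=np.argwhere(l==k).astype(np.float32)+[350,-400]
    r=cv2.minAreaRect(pts.astype(np.float32)); print(c,r,cv2.boxPoints(r), np.median(t[:,2]))
    rb=Q[(Q[:,2]>101)&(Q[:,2]<116)]; r2=cv2.minAreaRect(rb[:,:2].astype(np.float32)); print('rib',len(rb),r2)
E
```

```text
scene ((654.0433349609375, -68.44093322753906), (191.6365203857422, 340.3108825683594), 2.4041357040405273) [[ 551.2   97.5]
 [ 565.4 -242.5]
 [ 756.9 -234.4]
 [ 742.6  105.6]] 88.4150615375728
rib 412 ((649.0250244140625, -64.85543060302734), (112.19623565673828, 12.98592472076416), 2.8522825241088867)
side ((656.2041015625, -64.46725463867188), (194.30027770996094, 338.01824951171875), 1.3923314809799194) [[ 555.   102.1]
 [ 563.2 -235.8]
 [ 757.4 -231.1]
 [ 749.2  106.9]] 91.13395701756508
rib 247 ((652.469482421875, -64.63587951660156), (112.91756439208984, 17.812469482421875), 3.008143186569214)
```

```bash
cat >> h.py <<'E'
YAW=np.radians(2.2); O=np.array([558.5,-69.])
c,s=np.cos(YAW),np.sin(YAW); U=np.array([[c,-s],[s,c]])   # columns: unit x,y
def w2u(p): return (np.asarray(p)[...,:2]-O)@U
def u2w(q): return O+U@np.asarray(q,float)
def plan(pos_u,z,psi=0.,full=True):
    """shift/turn fractions from measured pose to tool-down pose at unit pos, tool y along unit +-y (+psi)"""
    st=arm.read_state(); r0=R.from_quat(st['ee_rot']); p=np.r_[u2w(pos_u),z]
    best=None
    for k in (0,np.pi):
        a=YAW+psi+k
        X=np.array([np.cos(a),np.sin(a),0]);Z=np.array([0,0,-1.]);rt=R.from_matrix(np.c_[X,np.cross(Z,X),Z])
        v=(r0.inv()*rt).as_rotvec()
        if best is None or np.linalg.norm(v)<np.linalg.norm(best): best=v
    sh=r0.inv().apply(p-st['position'])
    print('u',w2u(st['position']),'z',st['position'][2],'dist',np.linalg.norm(sh),'shift',np.round(sh/250,3),'turn',np.round(best/np.pi,4),'F',st['contact_force'])
    return r0
E
python3 - <<'E'
from h import *
np.set_printoptions(precision=3,suppress=True)
for cam in ['scene','side']:
    d=np.load(cam+'.npz')['d']; P=cloud(arm.camera_info(cam),d); q=w2u(P)
    for n,y in [('L',104),('M',0),('R',-104)]:
        m=(d>0)&(abs(q[...,1]-y)<36)&(P[...,2]>66)&(P[...,2]<86)&(q[...,0]<-2)&(q[...,0]>-135)
        x=q[m][:,0]
        print(cam,n,m.sum(),np.percentile(x,[2,10,50,90]) if m.sum() else '', np.percentile(q[m][:,1],[2,98]) if m.sum() else '')
s=arm.read_state(); print(R.from_quat(s['ee_rot']).as_matrix(),s['joints'])
plan([-120,104],200); plan([-120,104],200,np.pi/2)
E
```

```text
scene L 226 [-64.192 -62.441 -58.549 -56.714] [ 69.819 138.21 ]
scene M 220 [-38.983 -37.385 -33.528 -32.079] [-33.957  34.437]
scene R 18 [-6.133 -5.416 -4.474 -3.595] [-137.178  -72.44 ]
side L 150 [-60.606 -60.035 -58.615 -42.932] [ 69.147 138.871]
side M 128 [-35.69  -35.254 -33.613 -26.927] [-34.733  35.201]
side R 1 [-2.174 -2.174 -2.174 -2.174] [-96.716 -96.716]
[[-0.975 -0.223  0.   ]
 [-0.223  0.975  0.   ]
 [-0.     0.    -1.   ]] [-1.087  0.385  0.008 -0.    -1.194 -0.259]
u [-439.604 -523.743] z 231.33458570254018 dist 705.116621088154 shift [-1.722  2.231  0.125] turn [0.    0.    0.059] F [-0.919  0.099  0.261]
u [-439.604 -523.743] z 231.33458570254018 dist 705.116621088154 shift [-1.722  2.231  0.125] turn [-0.     0.    -0.441] F [-0.919  0.099  0.261]
```

Emit:
arm_command(
  rows=[
    [[-0.57,0.74,0.0],[0,0,0.059]],
    [[-0.57,0.74,0.0],[0,0,0.059]],
    [[-0.57,0.74,0.0],[0,0,0.059]],
    [[-0.57,0.74,0.0],[0,0,0.059]],
    [[-0.57,0.74,0.0],[0,0,0.059]],
  ],
  grip=0,
)

```text
clock: 1.4
position: [237.4, -394.7, 231.6]
ee_rot: [-0.02, 1.0, -0.0, 0.0]
contact_force: [0.0, -0.5, -0.4]
gripper_width: 12.1
grasp_force: 0.0
```

```bash
python3 -c "
from h import *
plan([-130,104],150)"
```

```text
u [-333.33527206 -313.1654653 ] z 231.57951603374497 dist 471.19791567308437 shift [-0.817  1.667  0.327] turn [-0.      0.0002  0.0007] F [ 0.02099058 -0.49364669 -0.44570866]
```

Emit:
arm_command(
  rows=[
    [[-0.41,0.84,0.0],[0,0,0]],
    [[-0.41,0.84,0.0],[0,0,0]],
    [[-0.41,0.84,0.0],[0,0,0]],
    [[-0.41,0.84,0.0],[0,0,0]],
    [[-0.41,0.84,0.0],[0,0,0]],
  ],
)

```text
clock: 1.9
position: [331.8, -181.0, 231.9]
ee_rot: [-0.021, 1.0, -0.0, 0.001]
contact_force: [1.1, 0.9, -0.1]
gripper_width: 0.2
grasp_force: 0.0
```

Emit:
arm_command(
  rows=[
    [[-0.41,0.83,0.32],[0,0,0]],
    [[-0.41,0.83,0.32],[0,0,0]],
    [[-0.41,0.83,0.32],[0,0,0]],
    [[-0.41,0.83,0.32],[0,0,0]],
    [[-0.41,0.83,0.32],[0,0,0]],
  ],
)

```text
clock: 2.4
position: [426.0, 30.4, 151.1]
ee_rot: [-0.02, 1.0, 0.0, 0.001]
contact_force: [0.4, -0.8, 0.1]
gripper_width: -0.3
grasp_force: 0.0
```

```bash
python3 - <<'E'
from h import *
np.set_printoptions(precision=1,suppress=True)
plan([-110,104],55)
im,d=arm.get_image('wrist'); i=arm.camera_info('wrist'); cv2.imwrite('pics/w1.png',im)
for q in ['front_a','rib_face']:
    for r in arm.spot_in('wrist',q)[:3]:
        p=pt(i,d,*r['position']); print(q,round(r['score'],2),r['position'],p,w2u(p))
P=cloud(i,d); q=w2u(P)
for n,y in [('L',104),('M',0),('R',-104)]:
    m=(d>0)&(abs(q[...,1]-y)<36)&(P[...,2]>70)&(P[...,2]<86)&(q[...,0]<-2)&(q[...,0]>-85)
    if m.sum(): print(n,m.sum(),np.percentile(q[m][:,0],[2,10,50,90]),np.percentile(P[m][:,2],[50,98]))
E
```

```text
u [-128.6  104.4] z 151.0903220310403 dist 97.86969680051814 shift [-0.1 -0.   0.4] turn [0. 0. 0.] F [ 0.4 -0.8  0.1]
front_a 0.96 [179.9, 328.9] [526.7 -82.9  29.2] [-32.3 -12.7]
front_a 0.85 [69.5, 374.1] [ 562.4 -171.5   48.8] [  -0.1 -102.5]
front_a 0.67 [285.6, 311.0] [421.7  21.  178.2] [-133.3   95.2]
rib_face 0.74 [7.2, 433.1] [ 584.7 -195.2   89.2] [  21.4 -127.1]
rib_face 0.73 [23.0, 374.0] [ 565.  -212.2   48.3] [   1.  -143.3]
L 20 [-59.2 -58.9 -58.4 -58. ] [71.4 74. ]
M 350 [-34.3 -34.  -33.2 -29.7] [76.7 79.8]
```

View pics/w1.png

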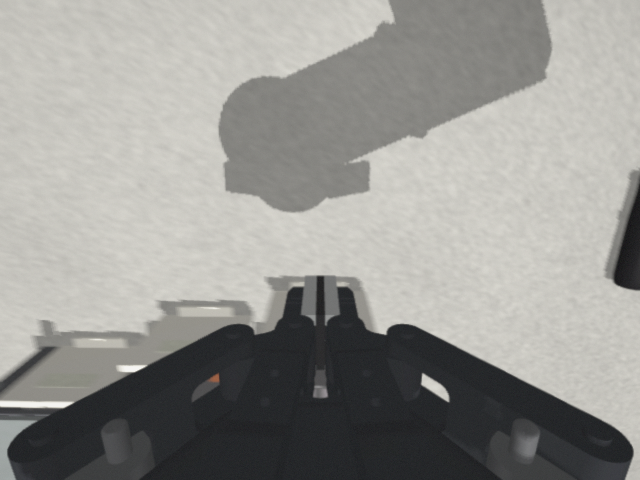

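The wrist view shows the shut fingers at (320,290) in front of the left drawer, with the middle drawer at about (200,310) and the right one flush at (90,340). I descend in front of the left drawer and push slowly.

Emit:
arm_command(
  rows=[
    [[0,0,0.2],[0,0,0]],
    [[0,0,0.38],[0,0,0]],
    [[-0.06,0,0.38],[0,0,0]],
    [[-0.13,0,0.38],[0,0,0]],
    [[-0.16,0,0.38],[0,0,0]],
  ],
)

```text
clock: 3.05
position: [466.8, 29.1, 56.7]
ee_rot: [-0.019, 1.0, 0.0, 0.001]
contact_force: [-1.2, -0.0, 0.7]
gripper_width: -0.1
grasp_force: 0.0
```

Emit:
arm_command(
  rows=[
    [[-0.04,0,0],[0,0,0]],
    [[-0.08,0,0],[0,0,0]],
    [[-0.12,0,0],[0,0,0]],
    [[-0.16,0,0],[0,0,0]],
    [[-0.2,0,0],[0,0,0]],
  ],
)

```text
clock: 3.55
position: [515.5, 31.5, 56.3]
ee_rot: [-0.02, 1.0, -0.0, -0.0]
contact_force: [-2.4, -0.4, 0.8]
gripper_width: 0.1
grasp_force: 1.1
```

```bash
python3 - <<'E'
from h import *
np.set_printoptions(precision=2,suppress=True)
plan([-20,104],55)
E
```

```text
u [-39.07 102.03] z 56.3448325064569 dist 19.214429781227146 shift [-0.08  0.01  0.01] turn [-0. -0.  0.] F [-2.4  -0.43  0.78]
```

Emit:
arm_command(
  rows=[
    [[-0.016,0,0],[0,0,0]],
    [[-0.032,0,0],[0,0,0]],
    [[-0.048,0,0],[0,0,0]],
    [[-0.064,0,0],[0,0,0]],
    [[-0.072,0,0],[0,0,0]],
  ],
)

```text
clock: 4.05
position: [533.5, 32.4, 56.2]
ee_rot: [-0.02, 1.0, -0.0, -0.0]
contact_force: [-2.6, 0.9, 0.1]
gripper_width: 0.3
grasp_force: 0.8
```

Emit:
arm_command(
  rows=[
    [[-0.006,0,0],[0,0,0]],
    [[-0.012,0,0],[0,0,0]],
    [[-0.018,0,0],[0,0,0]],
    [[-0.018,0,0],[0,0,0]],
  ],
)

```text
clock: 4.45
position: [538.0, 32.6, 56.3]
ee_rot: [-0.02, 1.0, 0.0, 0.0]
contact_force: [-0.8, -0.6, -1.8]
gripper_width: 0.2
grasp_force: 0.5
```

```bash
python3 - <<'E'
from h import *
np.set_printoptions(precision=2,suppress=True)
plan([-20,104],55)
E
```

```text
u [-16.56 102.33] z 56.250457637107594 dist 4.0267297372578605 shift [0.01 0.01 0.01] turn [0. 0. 0.] F [-0.81 -0.64 -1.76]
```

Emit:
arm_command(
  rows=[
    [[-0.004,0,0],[0,0,0]],
    [[-0.008,0,0],[0,0,0]],
    [[-0.012,0,0],[0,0,0]],
    [[-0.012,0,0],[0,0,0]],
  ],
)

```text
clock: 4.85
position: [540.5, 32.7, 56.2]
ee_rot: [-0.02, 1.0, -0.0, -0.0]
contact_force: [-2.0, 1.2, -0.2]
gripper_width: -0.1
grasp_force: 1.4
```

Emit:
arm_command(
  rows=[
    [[-0.004,0,0],[0,0,0]],
    [[-0.008,0,0],[0,0,0]],
    [[-0.008,0,0],[0,0,0]],
  ],
)

```text
clock: 5.15
position: [540.4, 32.4, 56.1]
ee_rot: [-0.019, 1.0, -0.0, -0.003]
contact_force: [-7.4, 1.7, 3.3]
gripper_width: 0.0
grasp_force: 3.7
```

The left drawer is against its stop, with force risen to 7 N. I back off and go to the middle drawer.

Emit:
arm_command(
  rows=[
    [[0.12,0,0],[0,0,0]],
    [[0.25,0,0],[0,0,0]],
    [[0.25,-0.2,0],[0,0,0]],
    [[0.25,-0.41,0],[0,0,0]],
    [[0.25,-0.41,0],[0,0,0]],
  ],
)

```text
clock: 5.65
position: [485.3, -75.7, 56.8]
ee_rot: [-0.017, 1.0, -0.0, 0.001]
contact_force: [-0.4, 0.2, -0.8]
gripper_width: -0.0
grasp_force: 0.0
```

Emit:
arm_command(
  rows=[
    [[-0.04,0,0],[0,0,0]],
    [[-0.08,0,0],[0,0,0]],
    [[-0.12,0,0],[0,0,0]],
    [[-0.16,0,0],[0,0,0]],
    [[-0.18,0,0],[0,0,0]],
  ],
)

```text
clock: 6.15
position: [530.5, -69.5, 56.1]
ee_rot: [-0.02, 1.0, 0.0, -0.0]
contact_force: [-1.6, 0.3, 0.4]
gripper_width: -0.1
grasp_force: 0.9
```

```bash
python3 - <<'E'
from h import *
np.set_printoptions(precision=3,suppress=True)
plan([-14,0],55)
E
```

```text
u [-28.      0.624] z 56.068241750781375 dist 14.055046567661986 shift [-0.056 -0.003  0.004] turn [ 0.    -0.     0.001] F [-1.591  0.325  0.433]
```

Emit:
arm_command(
  rows=[
    [[-0.012,0,0],[0,0,0]],
    [[-0.024,0,0],[0,0,0]],
    [[-0.036,0,0],[0,0,0]],
    [[-0.046,0,0],[0,0,0]],
    [[-0.052,0,0],[0,0,0]],
  ],
)

```text
clock: 6.65
position: [542.3, -69.9, 56.2]
ee_rot: [-0.02, 1.0, 0.0, -0.0]
contact_force: [-1.6, 0.8, -1.0]
gripper_width: -0.1
grasp_force: 0.8
```

Emit:
arm_command(
  rows=[
    [[-0.004,0,0],[0,0,0]],
    [[-0.008,0,0],[0,0,0]],
    [[-0.012,0,0],[0,0,0]],
    [[-0.012,0,0],[0,0,0]],
  ],
)

```text
clock: 7.05
position: [544.8, -69.8, 56.3]
ee_rot: [-0.02, 1.0, -0.0, -0.001]
contact_force: [-3.3, 1.1, 0.6]
gripper_width: 0.1
grasp_force: 1.5
```

Emit:
arm_command(
  rows=[
    [[-0.004,0,0],[0,0,0]],
    [[-0.008,0,0],[0,0,0]],
    [[-0.008,0,0],[0,0,0]],
  ],
)

```text
clock: 7.35
position: [544.8, -69.9, 56.2]
ee_rot: [-0.019, 1.0, -0.0, -0.003]
contact_force: [-8.3, 1.4, 4.9]
gripper_width: -0.1
grasp_force: 3.8
```

Both drawers are on their stops. I retreat, rise and take a check picture.

Emit:
arm_command(
  rows=[
    [[0.12,0,0],[0,0,0]],
    [[0.2,0,0],[0,0,0]],
    [[0.2,0,-0.2],[0,0,0]],
    [[0.2,-0.1,-0.4],[0,0,0]],
    [[0.2,-0.24,-0.44],[0,0,0]],
  ],
)

```text
clock: 7.85
position: [504.2, -131.5, 172.6]
ee_rot: [-0.022, 1.0, -0.001, 0.007]
contact_force: [1.9, -0.2, -0.9]
gripper_width: -0.1
grasp_force: 0.0
```

```bash
python3 - <<'E'
from h import *
np.set_printoptions(precision=3,suppress=True)
plan([93,-55],150)
for cam in ['scene','side']:
    im,d=arm.get_image(cam); i=arm.camera_info(cam)
    if cam=='scene': cv2.imwrite('pics/s2.png',cv2.resize(im[200:400,120:400],None,fx=2.8,fy=2.8))
    P=cloud(i,d); q=w2u(P)
    for n,y in [('L',104),('M',0),('R',-104)]:
        m=(d>0)&(abs(q[...,1]-y)<36)&(P[...,2]>66)&(P[...,2]<84)&(q[...,0]<-1)&(q[...,0]>-50)
        if m.sum(): print(cam,n,m.sum(),np.percentile(q[m][:,0],[2,10,50,90]))
    m=(d>0)&(P[...,2]>101)&(P[...,2]<116)&(abs(q[...,1])<45)&(q[...,0]>30)&(q[...,0]<160); r=q[m]
    print('rib',r.mean(0),np.percentile(r,[2,50,98],axis=0),cv2.minAreaRect(r.astype(np.float32)))
E
```

```text
u [-56.67  -60.347] z 172.56215565601295 dist 151.4556632876401 shift [-0.597  0.018  0.098] turn [-0.001  0.004  0.002] F [ 1.942 -0.191 -0.936]
scene L 21 [-7.363 -6.289 -5.585 -3.628]
scene M 15 [-6.051 -5.883 -4.837 -4.052]
scene R 18 [-5.914 -5.767 -4.09  -3.482]
rib [94.508  1.068] [[ 38.826  -5.23 ]
 [ 95.278   1.119]
 [145.551   6.74 ]] ((91.03874206542969, 0.6936368942260742), (110.61880493164062, 12.622819900512695), 0.42209377884864807)
side L 61 [-2.897 -2.436 -1.566 -1.092]
side M 22 [-2.703 -2.337 -1.406 -1.119]
side R 11 [-2.06  -1.941 -1.222 -1.056]
rib [91.455  3.222] [[ 40.549  -5.707]
 [ 91.205   4.549]
 [147.567   9.133]] ((94.85443878173828, 0.9677438735961914), (111.35417175292969, 16.86174201965332), 0.10049671679735184)
```

View pics/s2.png

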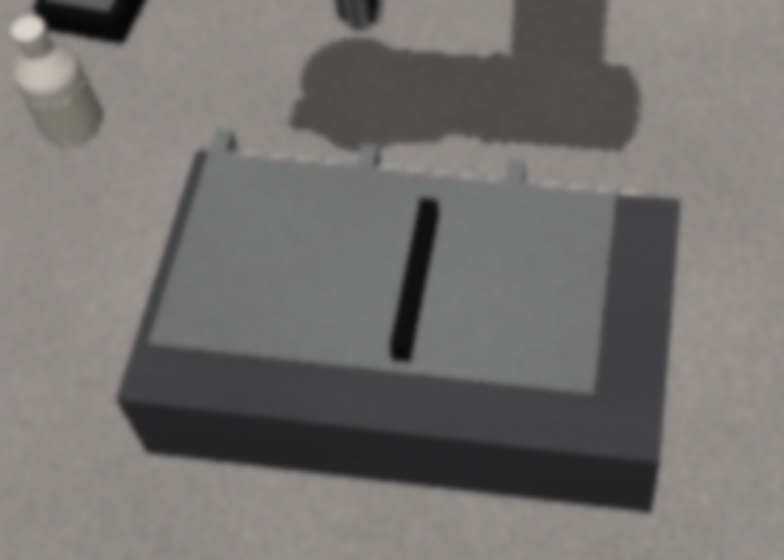

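All three fronts are equally flush (thin white edge along the row), and the teeth stand in the gaps. The rib is at (415,280) in the crop. I move to the rib's right side.

Emit:
arm_command(
  rows=[
    [[-0.2,0.0,0],[0,0,0]],
    [[-0.4,0.0,0],[0,0,0]],
    [[-0.59,0.01,0],[0,0,0]],
    [[-0.59,0.01,0.1],[0,0,0]],
    [[-0.59,0.01,0.1],[0,0,0]],
  ],
)

```text
clock: 8.45
position: [646.0, -122.5, 136.5]
ee_rot: [-0.019, 1.0, 0.001, -0.004]
contact_force: [-0.7, 0.3, 0.4]
gripper_width: -0.1
grasp_force: 0.0
```

```bash
python3 - <<'E'
from h import *
np.set_printoptions(precision=3,suppress=True)
plan([93,-50],98)
im,d=arm.get_image('wrist'); i=arm.camera_info('wrist'); cv2.imwrite('pics/w2.png',im)
E
```

```text
u [ 85.386 -56.802] z 136.53011944425032 dist 39.859944434320056 shift [-0.032  0.027  0.154] turn [ 0.    -0.002  0.   ] F [-0.75   0.288  0.35 ]
```

View pics/w2.png

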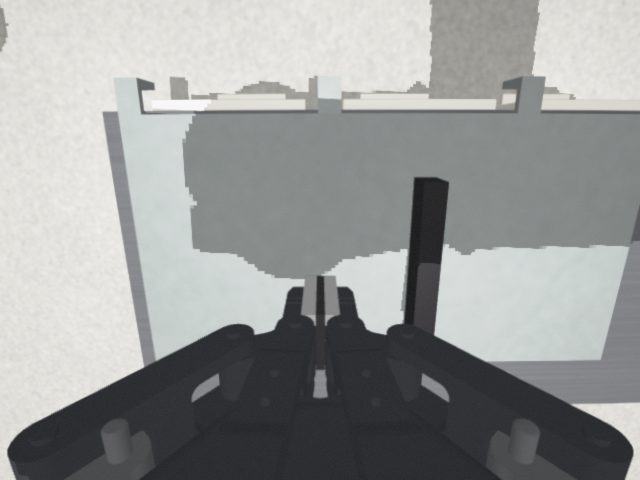

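The fingers at (320,295) are clear to the right of the rib (430,250), with the bar's plate below. I descend beside it.

Emit:
arm_command(
  rows=[
    [[0,0,0.07],[0,0,0]],
    [[0,0,0.12],[0,0,0]],
    [[0,0,0.14],[0,0,0]],
    [[0,0,0.14],[0,0,0]],
    [[0,0,0.14],[0,0,0]],
  ],
)

```text
clock: 9.0
position: [647.4, -123.4, 107.2]
ee_rot: [-0.02, 1.0, -0.0, 0.001]
contact_force: [0.5, -0.4, 0.2]
gripper_width: 0.1
grasp_force: 0.0
```

```bash
python3 - <<'E'
from h import *
np.set_printoptions(precision=3,suppress=True)
plan([93,-25],98)
E
```

```text
u [ 86.705 -57.725] z 107.21530515989974 dist 34.57547483512645 shift [-0.025  0.131  0.037] turn [-0.  0.  0.] F [ 0.459 -0.352  0.204]
```

Emit:
arm_command(
  rows=[
    [[-0.02,0,0.02],[0,0,0]],
    [[-0.02,0,0.036],[0,0,0]],
    [[-0.02,0.04,0.036],[0,0,0]],
    [[-0.02,0.08,0.036],[0,0,0]],
    [[-0.02,0.12,0.036],[0,0,0]],
  ],
)

```text
clock: 9.5
position: [650.8, -92.0, 97.4]
ee_rot: [-0.02, 1.0, -0.0, 0.0]
contact_force: [-0.0, 0.9, 0.3]
gripper_width: -0.1
grasp_force: 0.0
```

Emit:
arm_command(
  rows=[
    [[0,0.02,0],[0,0,0]],
    [[0,0.04,0],[0,0,0]],
    [[0,0.06,0],[0,0,0]],
    [[0,0.08,0],[0,0,0]],
    [[0,0.1,0],[0,0,0]],
  ],
)

```text
clock: 10.0
position: [649.9, -68.1, 97.5]
ee_rot: [-0.02, 1.0, -0.0, 0.0]
contact_force: [0.2, -2.1, 0.4]
gripper_width: -0.1
grasp_force: 1.2
```

```bash
python3 - <<'E'
from h import *
np.set_printoptions(precision=3,suppress=True)
plan([93,16],98)
E
```

```text
u [91.391 -2.658] z 97.51984835597902 dist 18.73356653695287 shift [-0.006  0.075 -0.002] turn [-0.  0.  0.] F [ 0.237 -2.074  0.436]
```

Contact is made, with about 2 N of friction. I carry on to the stop.

Emit:
arm_command(
  rows=[
    [[0,0.015,0],[0,0,0]],
    [[0,0.03,0],[0,0,0]],
    [[0,0.045,0],[0,0,0]],
    [[0,0.06,0],[0,0,0]],
    [[0,0.06,0],[0,0,0]],
  ],
)

```text
clock: 10.5
position: [649.3, -52.4, 97.3]
ee_rot: [-0.02, 1.0, 0.0, 0.0]
contact_force: [0.5, -0.5, 0.8]
gripper_width: -0.1
grasp_force: 0.1
```

Emit:
arm_command(
  rows=[
    [[0,0.005,0],[0,0,0]],
    [[0,0.01,0],[0,0,0]],
    [[0,0.015,0],[0,0,0]],
    [[0,0.015,0],[0,0,0]],
  ],
)

```text
clock: 10.9
position: [649.1, -51.1, 97.3]
ee_rot: [-0.02, 1.0, -0.001, -0.0]
contact_force: [1.4, -7.3, 0.3]
gripper_width: 0.1
grasp_force: 3.7
```

Emit:
arm_command(
  rows=[
    [[0,0.006,0],[0,0,0]],
    [[0,0.006,0],[0,0,0]],
    [[0,0.006,0],[0,0,0]],
  ],
)

```text
clock: 11.2
position: [649.1, -50.9, 97.3]
ee_rot: [-0.019, 1.0, -0.002, -0.0]
contact_force: [1.6, -11.0, -0.2]
gripper_width: -0.2
grasp_force: 5.7
```

Emit:
arm_command(
  rows=[
    [[0,-0.08,0],[0,0,0]],
    [[0,-0.15,0],[0,0,0]],
    [[0,-0.15,-0.15],[0,0,0]],
    [[0,-0.15,-0.35],[0,0,0]],
    [[0,-0.15,-0.5],[0,0,0]],
  ],
)

```text
clock: 11.7
position: [651.1, -85.8, 225.0]
ee_rot: [-0.02, 1.0, 0.0, 0.001]
contact_force: [1.1, 0.3, 1.0]
gripper_width: 0.0
grasp_force: 0.0
```

Emit:
arm_command(
  rows=[
    [[0.2,0,0],[0,0,0]],
    [[0.4,0,0],[0,0,0]],
    [[0.6,0,0],[0,0,0]],
    [[0.8,0,0],[0,0,0]],
    [[0.8,0,0],[0,0,0]],
  ],
)

```text
clock: 12.2
position: [443.4, -93.7, 221.5]
ee_rot: [-0.019, 1.0, 0.001, -0.002]
contact_force: [0.8, 0.1, 0.1]
gripper_width: 0.1
grasp_force: 0.0
```

```bash
python3 - <<'E'
from h import *
np.set_printoptions(precision=3,suppress=True)
im,d=arm.get_image('scene'); i=arm.camera_info('scene')
cv2.imwrite('pics/s3.png',cv2.resize(im[200:400,120:400],None,fx=2.8,fy=2.8))
P=cloud(i,d); q=w2u(P)
m=(d>0)&(P[...,2]>101)&(P[...,2]<116)&(abs(q[...,1])<70)&(q[...,0]>30)&(q[...,0]<160)
print('rib',cv2.minAreaRect(q[m].astype(np.float32)))
for n,y in [('L',104),('M',0),('R',-104)]:
    m=(d>0)&(abs(q[...,1]-y-12)<24)&(P[...,2]>66)&(P[...,2]<84)&(q[...,0]<-1)&(q[...,0]>-50)
    if m.sum(): print(n,m.sum(),np.percentile(q[m][:,0],[2,50,90]))
E
```

```text
rib ((90.27998352050781, 33.98797607421875), (113.73928833007812, 12.353909492492676), 0.22367848455905914)
L 14 [-7.295 -5.128 -3.959]
M 9 [-5.244 -4.306 -3.869]
R 13 [-5.99  -4.292 -3.551]
```

View pics/s3.png

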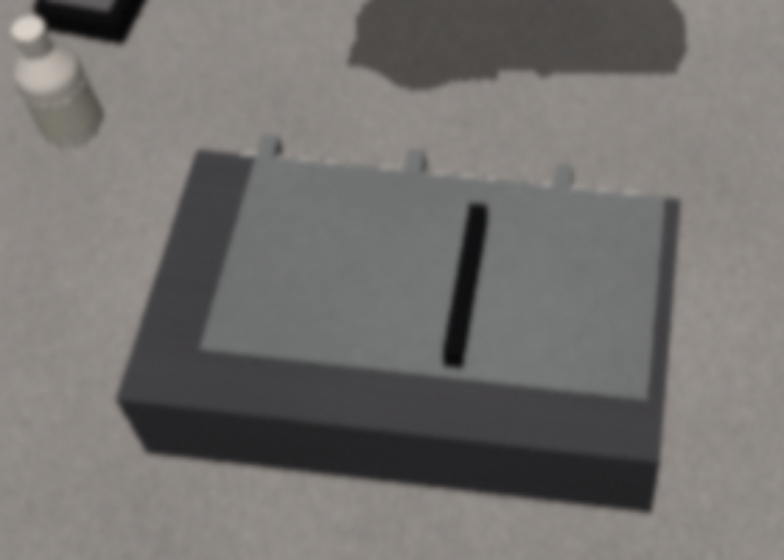

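The bar has moved across, with its teeth at (270,148), (415,160) and (563,175) in front of the fronts. The rib is against its stop: 11 N with no further motion. All the drawers are flush and the arm is clear.

```bash
python3 -c "
from bench import arm
print(arm.job_done())"
```

```text
the job is handed in; nothing more can be done
None
```

I pushed the two open drawers home to their stops and slid the lock bar left to its stop, with the arm clear of everything; the job is handed in, but no verdict came back.

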